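# Prop the tilt-out bin half open on its stay

### The job

Prop the sage tilt-out bin half open with its stay: lift the stay by its ball knob off the peg, draw the bin out with it, and drop the middle one of the stay's three short holes over the peg so that the stay lies fully down on the peg's collar, then let go. The peg is never exactly where it should be, so feel for it lightly and do not force the stay against the peg. Leave the other things on the bench where they are.

Things in the scene. Friction and masses are not known exactly. Their poses are not given: they have to be found in the camera images.
- cabinet: fixed open-fronted wooden cabinet, 260 deep (x) x 240 wide (y) x 225 high, the bin in its front; origin at the centre of its underside; x points from the open front to the back, away from the robot, z up. On the catch on its top stands an upright steel peg, 8 in diameter with a slight chamfer, that rises 10 above a round collar of 24 diameter.
- catch: steel catch plate (72 x 30) fixed on the cabinet's top; axes as the cabinet's. Origin: at the height of the collar's top, 15 above the cabinet's top; (-78, 0, 240) mm in the cabinet's frame. Peg and collar together are rigidly clamped somewhere from -13 to +13 mm along the plate's x from this origin (y = 0); the place differs each time and is not measured: feel or look for it.
- bin (a joint): tilt of the sage plastic bin about its bottom front edge, rad; 0 = shut, grows as its top comes out towards the robot (to 0.6). The hinge line runs along the cabinet's y at (-126, z 20) in the cabinet's frame. Stiff friction hinge: it stays where it is left and takes some 3 to 5 N at the stay to move.
- stay (a joint): angle of the stay to the bin, rad; 0 = as when the bin is shut and the stay lies level; grows as the stay's free end is lifted. The stay's own slope above the level is joint bin + joint stay. It turns freely and drops by its own weight (160 g). The bin and the stay move only in the cabinet's x-z plane.
- pivot (a point): the pivot of the stay on the bin's front, 222.5 above the bin's hinge line when the bin is shut (it swings about that line with the bin). The stay is a flat aluminium bar, 24 wide and 5 thick, centred on the pivot's height, running from the pivot to the back over the cabinet's top to its ball knob.
- ball (a point): centre of the black ball knob, 26 in diameter, on a neck of 10 diameter near the stay's free end; 186 along the stay from the pivot and 30.5 above the bar's middle plane (28 above the bar's upper face). Pinch it from above across the cabinet's y; it can tilt between the fingers. Pulling the ball pulls the bin.
- slot (a point): centre, on the bar's underside, of the long slot (40 x 12 mm) nearest the bin, 48 along the stay from the pivot: at the start the shut bin's peg stands in this slot, with the bar lying on the collar.
- hole_near (a point): centre, on the bar's underside, of the first short hole (11 along the bar x 12 across), 86 along the stay from the pivot.
- hole_mid (a point): centre, on the bar's underside, of the middle short hole (11 x 12 mm), 124 along the stay from the pivot: the one to be put over the peg. With it on the peg the bin's tilt is about 0.28 to 0.41 rad, depending on where the peg is.
- hole_far (a point): centre, on the bar's underside, of the third short hole (11 x 12 mm), 162 along the stay from the pivot, next to the ball.
- pot: a bystander: leave it where it is. Origin at the centre of its underside. Glazed terracotta strawberry pot, up to about 150 across and 160 high, beside the cabinet.
- trowel: a bystander: leave it where it is. Origin at the centre of its underside. Trowel, 290 long with a grey silicone handle, lying beside the cabinet.
- stakes: a bystander: leave it where it is. Origin at the centre of its underside. Trio of bamboo plant stakes, 330 long, banded together, lying beyond the trowel.
- tray: a bystander: leave it where it is. Origin at the centre of its underside. Empty aluminium tray, 140 x 180 x 30, beside the cabinet.

How it is judged:
By the outcome, as a careful person would: the job done as asked, in the order asked, and still so for the second after the job is handed in, with the robot touching nothing.
It also fails if it takes over 69 s, if anything falls off the work surface, if the arm or the gripper's body presses on something with over 40 N, if the wrist force passes 120 N, or if a joint passes its speed limit or range.

### The arm

A 6-joint arm with a two-finger parallel gripper is mounted at the origin on the work surface. World frame = base frame: x ahead of the robot, y to its left, z up, the work surface at z = 0. Lengths are in m, angles in degrees, forces in N, time in s.
With the tool pointing down it reaches from about 0.4 to 0.825 m from the base axis. Payload 7 kg.
Tool frame: the origin (TCP) lies on the centre line of the jaws, within the pads' length; the fingertips stand 19 mm ahead of it and the grasp point (between the pads) is the TCP; z points along the fingers, y is the line along which they close (so a half turn about z gives the same grasp; the last joint's range is limited). The gripper opens to 88 mm and grips with 3 to 60 N. Pads are 19 mm wide; open, the fingers measure 130 mm over their backs; the gripper's body (78 mm by 193 mm) begins 47 mm behind the grasp point.
Start: joints at [-49.727, 20.546, 0.682, 0, -70.136, -16.507], TCP at [0.272, -0.618, 0.246] pointing down, gripper open.
Joint ranges: [-176.03, 176.03], [-82.01, 121.73], [-58.28, 71.71], [-173.87, 95.51], [-174.79, -0.11], [-173.66, 173.66]. Speed limits (degrees/s): [136.94, 136.94, 172.46, 180, 180, 180].

### API

Orientations are given as [roll, pitch, yaw] about the fixed x, y, z axes, in that order (R = Rz(yaw) Ry(pitch) Rx(roll)).
In Python, from plant import * gives the robot as it stands. The module is installed in compiled form; this text tells all that it offers.
- The arm moves only by the tool play_rows, never from a script. Its argument "deltas" is a list of rows, each a list of 6 numbers: the shift along the world's x, y, z scaled (see below), then the turn, a rotation vector about the world's x, y, z scaled (see below). A call has 1 to 10 rows; each row shifts and turns the commanded pose from where the row before left it; what a row does not reach is not made up. The controller multiplies each number of a shift by 800 mm and each number of a turn by 180 degrees. A row lasts 1/10 s, in which the tool goes at most 50 mm and 8.59 degrees, less where a joint would pass 70% of its speed; a pose out of reach is approached as far as the arm can. A call with a number of a shift or a turn outside -1 to 1 is refused whole. A call with a gripper value outside its range is refused whole. "gripper" is the gripper command: -1 is shut, 1 is fully open, values between are in proportion, set as the call begins (left out, the last holds). The fingers move at their own pace and stop on an object; the grip force is fixed at half the most. Time passes only in rows, so rows that do not move let the fingers close. It gives the time, the measured TCP pose, the force, the opening and the grip force at its end, in the units of the state.
- get_obs(): the state, without advancing time (a new reading comes with each control period).
- snapshot(name): name is "side" or "top" or "wrist"; returns (picture, depth): 400x640x3 uint8, blue, green, red; 400x640 float32, m along the optical axis (not along the pixel's ray), 0 where there is no reading.
- camera_model(name): a dict with "fx", "fy", "cx", "cy" (pixels), "world_to_cam" (4x4, takes a point from world to camera coordinates). Camera axes: x right, y down, z forward; pixel columns grow to the right and rows downward; lengths in m; the calibration is good to about 2 mm. A picture is of the moment at which its call begins: read the wrist's pose just before it. camera_model takes no time and is no camera call; for the wrist camera it gives the pose at the moment of the call.
- close_job(): hands the job in; it is judged then, once.
The state is a dict: "clock": time; "joint_pos": joint angles; "qvel": joint speeds; "tau": joint torques, N m; "tool_pos": TCP position; "orientation": TCP orientation; "force": force on the tool from outside, world axes, zero at the start; "moment": the same for the moment, N m; "opening": finger opening in m; "gripper_force": force on a finger pad.
Only numpy, scipy, OpenCV 4.12 (cv2) and the standard library are available. Lean on these libraries where they do the work, as an engineer would, in place of code of your own. Each camera call takes 0.05 s, during which the arm holds its last target. There are 200 camera calls.

## Working session

There is one attempt and no reset: what is moved stays moved. The work goes in short steps, Python scripts to look and compute and a tool call to move; the robot and the scene stay as the last step left them, time stands still between calls to the robot, and variables do not carry over. Pictures are saved under pics/ and viewed, at most 10 in all, crops included, and the job is handed in when it is done.

Besides the shell and the picture viewer there is one more tool, called after "Request:" as a command line: name --pt "numbers of a row" for each row, then --argument value for the rest. play_rows: Moves the arm, as the interface text tells. Its arguments: {"type":"object","properties":{"deltas":{"type":"array","items":{"type":"array","items":{"type":"number","minimum":-1,"maximum":1}}},"gripper":{"type":"number"}},"required":["deltas"]}

```bash
mkdir -p pics; python3 - <<'E'
from plant import *
import cv2,numpy as np
for n in("top","side"):
    im,d=snapshot(n); cv2.imwrite(f"pics/{n}0.png",im); np.save(f"{n}0.npy",d)
    m=camera_model(n); print(n,{k:np.round(v,3).tolist() for k,v in m.items()})
print(get_obs())
E
```

```text
top {'fx': 511.564, 'fy': 511.564, 'cx': 315.234, 'cy': 182.9, 'world_to_cam': [[0.019, -1.0, 0.003, -0.067], [-0.983, -0.019, -0.18, 0.584], [0.18, 0.001, -0.984, 1.513], [0.0, 0.0, 0.0, 1.0]]}
side {'fx': 492.508, 'fy': 492.508, 'cx': 318.968, 'cy': 195.206, 'world_to_cam': [[0.982, -0.188, -0.014, -0.569], [-0.155, -0.762, -0.629, 0.172], [0.108, 0.62, -0.777, 1.666], [0.0, 0.0, 0.0, 1.0]]}
{'clock': 0.1, 'joint_pos': array([-4.97271030e+01,  2.05872203e+01,  6.42280175e-01, -1.55530731e-02,
       -7.01361866e+01, -1.65049596e+01]), 'qvel': array([ 0.04202987, -0.11703912,  0.10427595,  0.10738812, -0.005577  ,
        0.03979383]), 'tau': array([-8.44107090e-04, -5.84161949e+01,  2.93752295e+01,  7.01558232e+00,
        1.01333534e-02, -5.06027800e-05]), 'tool_pos': array([ 0.2718481 , -0.61742505,  0.24474922]), 'orientation': array([ 1.79918062e+02, -9.03036399e-03, -1.56237351e+02]), 'force': array([-0.07567489, -0.1163309 ,  0.41233826]), 'moment': array([0.00416291, 0.0060624 , 0.03743604]), 'gripper_force': 0.0, 'opening': 0.08739472530860715}
```

View pics/top0.png

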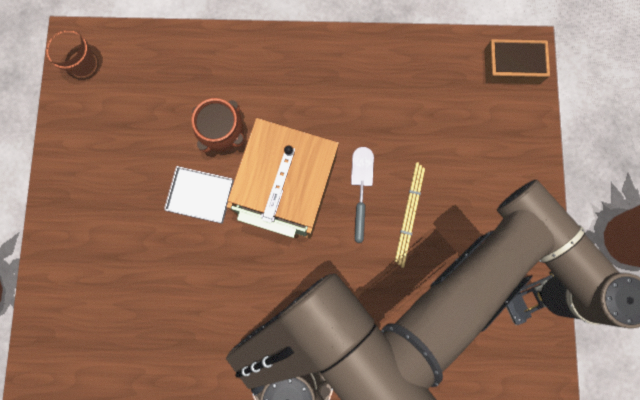

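View pics/side0.png

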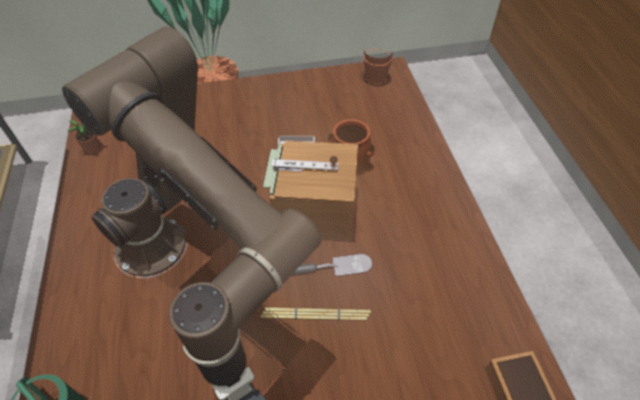

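The top view shows the cabinet top with corners at about (257,120), (338,143), (308,234) and (229,207). The stay runs from (270,218) to the black ball at (288,150). In the side view the ball is at about (333,160). The pot and the tray stand on the left of the cabinet, with the trowel and stakes on the right.

```bash
cat > h.py <<'E'
import numpy as np,cv2
from plant import *
def ray(m,u,v):
    T=m["world_to_cam"];R=T[:3,:3];c=-R.T@T[:3,3]
    return c,R.T@np.array([(u-m["cx"])/m["fx"],(v-m["cy"])/m["fy"],1])
def onplane(m,u,v,z):
    c,d=ray(m,u,v);return c+d*(z-c[2])/d[2]
def tri(ms,uvs):
    A=np.zeros((3,3));b=np.zeros(3)
    for m,(u,v) in zip(ms,uvs):
        c,d=ray(m,u,v);d=d/np.linalg.norm(d);P=np.eye(3)-np.outer(d,d);A+=P;b+=P@c
    return np.linalg.solve(A,b)
def blob(mask,near):
    n,l,s,c=cv2.connectedComponentsWithStats(mask.astype(np.uint8))
    i=[k for k in range(1,n) if s[k,4]>8];i=min(i,key=lambda k:np.hypot(*(c[k]-near)));return c[i],s[i]
E
python3 - <<'E'
from h import *
mt,ms=camera_model("top"),camera_model("side")
t=cv2.imread("pics/top0.png");s=cv2.imread("pics/side0.png");d=np.load("top0.npy")
bt,a=blob(t[...].max(2)<60,(288,150));bs,b=blob(s.max(2)<70,(333,160))
print(bt,a,bs,b)
print("tri",tri([mt,ms],[bt,bs]),"plane",onplane(mt,*bt,.273),onplane(ms,*bs,.273))
# cabinet top from depth: world height
v,u=np.mgrid[0:400,0:640];T=mt["world_to_cam"];R=T[:3,:3]
c=-R.T@T[:3,3];D=np.stack([(u-mt["cx"])/mt["fx"],(v-mt["cy"])/mt["fy"],np.ones_like(u)],-1)*d[...,None]
W=D@R+c
reg=(u>200)&(u<350)&(v>100)&(v<245)
hsv=cv2.cvtColor(t,cv2.COLOR_BGR2HSV)
k=reg&(abs(W[...,2]-.225)<.008)
k=cv2.morphologyEx(k.astype(np.uint8),cv2.MORPH_OPEN,np.ones((3,3)))
print("med z",np.median(W[k>0][:,2]))
cs,_=cv2.findContours(k,cv2.RETR_EXTERNAL,cv2.CHAIN_APPROX_NONE);cc=max(cs,key=cv2.contourArea)[:,0]
P=np.array([onplane(mt,x,y,.225)[:2] for x,y in cc]);r=cv2.minAreaRect((P*1000).astype(np.float32));print("rect",r,cv2.boxPoints(r))
# stay: white/aluminium bar pixels by height
k=reg&(abs(W[...,2]-.245)<.006);cs,_=cv2.findContours(k.astype(np.uint8),cv2.RETR_EXTERNAL,cv2.CHAIN_APPROX_NONE);cc=max(cs,key=cv2.contourArea)[:,0]
P=np.array([onplane(mt,x,y,.245)[:2] for x,y in cc]);r=cv2.minAreaRect((P*1000).astype(np.float32));print("bar",r,cv2.boxPoints(r))
cv2.imwrite("pics/crop0.png",cv2.resize(t[100:250,190:350],None,fx=5,fy=5,interpolation=cv2.INTER_CUBIC)[:600,:800] if 0 else cv2.resize(t[110:245,200:345],(580,540),interpolation=cv2.INTER_CUBIC))
E
```

```text
[287.97368421 149.84210526] [285 147   7   7  38] [234.8707483  169.65986395] [207 143  49  48 147]
tri [ 0.4600433  -0.03855343  0.43592938] plane [0.63235971 0.01759804 0.273     ] [0.32763465 0.03709928 0.273     ]
med z 0.22502117005241706
rect ((584.8546752929688, 30.772186279296875), (240.13531494140625, 245.6404571533203), 73.74774932861328) [[ 433.33954   -50.124138]
 [ 669.1639   -118.87073 ]
 [ 736.3698    111.66851 ]
 [ 500.54547   180.4151  ]]
bar ((547.40966796875, 44.83051300048828), (36.159976959228516, 209.407958984375), 75.73590850830078) [[441.4789    53.10611 ]
 [644.4309     1.509737]
 [653.34045   36.554916]
 [450.38843   88.15129 ]]
```

View pics/crop0.png

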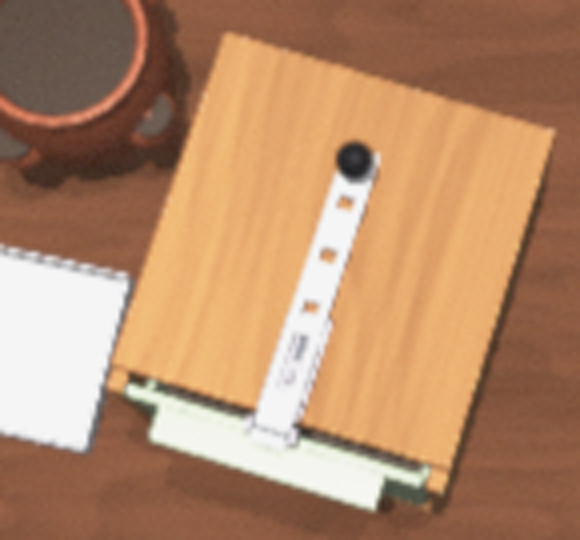

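The cabinet yaw comes out at about -16.2° and the ball at about (0.633, 0.017, 0.273). The cabinet geometry puts the ball at (0.636, 0.016), so the two agree. I'll move above it now.

Request:
play_rows --pt "0.02 0.04 0.02 0 0 -0.0139" --pt "0.028 0.05 0.02 0 0 -0.0139" --pt "0.028 0.05 0.02 0 0 -0.0139" --pt "0.028 0.05 0.02 0 0 -0.0139" --pt "0.028 0.05 0.02 0 0 -0.0139" --pt "0.028 0.05 0.02 0 0 -0.0139" --pt "0.028 0.05 0.02 0 0 -0.0139" --pt "0.028 0.05 0.02 0 0 -0.0139" --pt "0.028 0.05 0.02 0 0 -0.0139" --pt "0.028 0.05 0.01 0 0 -0.0139" --gripper 1

```text
clock: 1.1
tool_pos: [0.4903, -0.2241, 0.3991]
orientation: [-180.0, 0.1, 178.6]
force: [0.6, -0.0, -0.5]
opening: 0.0874
gripper_force: 0.0
```

Request:
play_rows --pt "0.028 0.048 0 0 0 -0.0139" --pt "0.028 0.048 0 0 0 -0.0139" --pt "0.028 0.048 0 0 0 -0.0139" --pt "0.028 0.048 -0.01 0 0 -0.0139" --pt "0.028 0.048 -0.01 0 0 -0.0139" --pt "0.028 0.048 -0.01 0 0 -0.0139" --pt "0 0 0 0 0 0" --pt "0 0 0 0 0 0"

```text
clock: 1.9
tool_pos: [0.6241, 0.0057, 0.3722]
orientation: [-179.9, -0.1, 163.8]
force: [0.2, -0.0, 0.5]
opening: 0.0877
gripper_force: 0.0
```

```bash
python3 - <<'E'
from h import *
o=get_obs();print(o["tool_pos"],o["orientation"],o["joint_pos"],o["clock"])
m=camera_model("wrist");im,d=snapshot("wrist");cv2.imwrite("pics/w1.png",im);np.save("w1.npy",d)
print({k:np.round(v,4).tolist() for k,v in m.items()})
p=m["world_to_cam"]@[.633,.017,.273,1];print(m["fx"]*p[0]/p[2]+m["cx"],m["fy"]*p[1]/p[2]+m["cy"])
E
```

```text
[0.62409343 0.0056763  0.3722203 ] [-1.79926099e+02 -1.20686117e-01  1.63848429e+02] [ 1.84138809e+01  1.29058377e+01  6.22719017e+00 -7.66512936e-03
 -8.34626623e+01 -1.24564492e+02] 1.9
{'fx': 305.2739, 'fy': 305.2739, 'cx': 320.2922, 'cy': 195.01, 'world_to_cam': [[0.2777, 0.9607, -0.0015, -0.1785], [0.9264, -0.2674, 0.2649, -0.6437], [0.2541, -0.075, -0.9643, 0.3533], [0.0, 0.0, 0.0, 1.0]]}
336.4995137510713 207.83464588755973
```

View pics/w1.png

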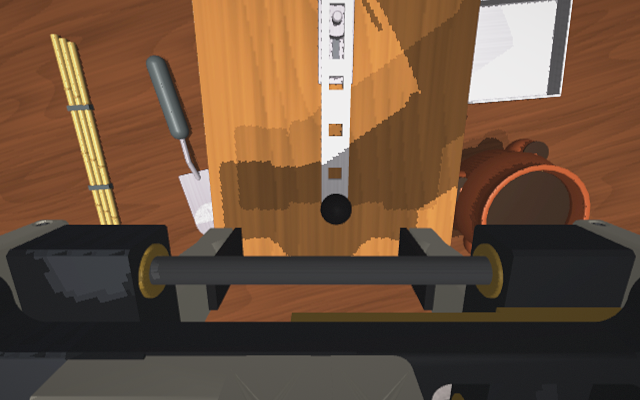

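The wrist view shows the ball at (336,209), as predicted. The holes are at (335,173), (335,129) and (335,83), and the peg is in the slot near (337,18). I'll measure the peg from this view.

```bash
python3 - <<'E'
from h import *
im=cv2.imread("pics/w1.png");m=camera_model("wrist")
yaw=np.radians(-16.2);xc=np.array([np.cos(yaw),np.sin(yaw)])
g=cv2.cvtColor(im,cv2.COLOR_BGR2GRAY)
b,s=blob(im.max(2)<45,(336,209));print("ball px",b,s);B=onplane(m,*b,.273);print("ball",B)
hsv=cv2.cvtColor(im,cv2.COLOR_BGR2HSV)
wood=(hsv[...,1]>120)&(hsv[...,2]>60)
for v in(83,129,173):
    c,s=blob(wood[:, 322:349],(13,v));c=c+[322,0];P=onplane(m,*c,.2425);print("hole",c,s[2:],P,"s from ball",186+(P-B)[:2]@xc)
for v in(8,12,16,20,24,28,32):
    P=onplane(m,337,v,.250);print(v,186+(P-B)[:2]@xc)
cv2.imwrite("pics/w1c.png",cv2.resize(im[0:100,300:370],(420,600),interpolation=cv2.INTER_CUBIC))
E
```

```text
ball px [335.60277778 208.68611111] [321 194  30  30 720]
ball [0.63371951 0.0151658  0.273     ]
hole [335.21212121  86.07575758] [14  5 66] [0.54017748 0.04212594 0.2425    ] s from ball 185.9026505310795
hole [334.8013245  129.38410596] [ 13  12 151] [0.57412804 0.03238211 0.2425    ] s from ball 185.93797148490705
hole [334.5 172.5] [ 12  10 120] [0.61054327 0.02203132 0.2425    ] s from ball 185.97582857856816
8 185.84711153809047
12 185.84982003413867
16 185.85254539273774
20 185.8552877718537
24 185.8580473314318
28 185.86082423342765
32 185.86361864183885
```

View pics/w1c.png

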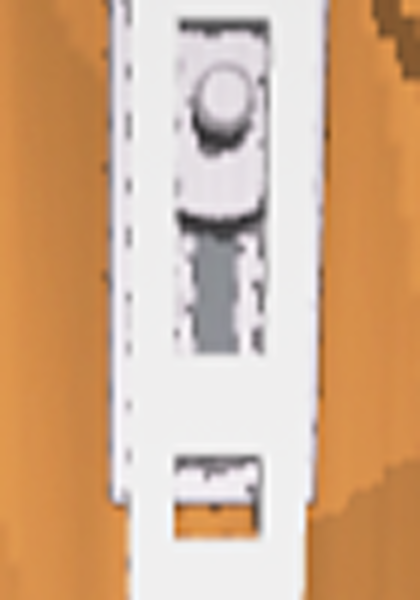

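The peg's top is at px (337.5,15.3), which puts it 38 mm along the stay. That is cabinet x ≈ -88, 10 mm towards the robot from the catch origin and within the allowed range. The holes measured along the bar (124 and 162 mm) match the given values. I'll go down to the ball.

Request:
play_rows --pt "0.0055 0.0063 -0.01 0 0 0" --pt "0.0055 0.0063 -0.014 0 0 0" --pt "0 0 -0.025 0 0 0" --pt "0 0 -0.025 0 0 0" --pt "0 0 -0.025 0 0 0" --pt "0 0 -0.015 0 0 0" --pt "0 0 -0.01 0 0 0" --pt "0 0 0 0 0 0" --pt "0 0 0 0 0 0"

```text
clock: 2.85
tool_pos: [0.6332, 0.0146, 0.275]
orientation: [180.0, 0.1, 163.7]
force: [-0.7, 0.7, -0.5]
opening: 0.0874
gripper_force: 0.0
```

```bash
cat > k.py <<'E'
import numpy as np
from scipy.optimize import brentq
H=222.5
def ball(th,ph): # relative to hinge, mm
    return np.array([-H*np.sin(th)+186*np.cos(ph)-30.5*np.sin(ph), H*np.cos(th)+186*np.sin(ph)+30.5*np.cos(ph)])
def pt(th,ph,s,n=-2.5):
    return np.array([-H*np.sin(th)+s*np.cos(ph)-n*np.sin(ph), H*np.cos(th)+s*np.sin(ph)+n*np.cos(ph)])
def under(th,ph,x): # underside height at x
    p=pt(th,ph,0); return p[1]+np.tan(ph)*(x-p[0])
def rest(th,px): return brentq(lambda f:min(under(th,f,px-12),under(th,f,px+12))-220,-.5,.8)
def thfor(px,s=124): return brentq(lambda t:pt(t,rest(t,px),s)[0]-px,.05,.6)
E
python3 - <<'E'
from h import *;from k import *
o=get_obs();print(o["tool_pos"],o["force"])
b0=ball(0,0)
for px in(34,38,42):
    t=thfor(px);f=rest(t,px);print("px",px,"th",t,"phi",f,"ball d",ball(t,f)-b0)
px=38;t=thfor(px)
print("lift",[(f,np.round(ball(0,f)-b0,1).tolist(),round(under(0,f,px)-230,1)) for f in np.linspace(0,.5,6)])
for u in np.linspace(0,1,9):
    f=.5+u*(.25-.5);print(round(u*t,3),round(f,3),np.round(ball(u*t,f)-b0,1),"clear",round(under(u*t,f,px)-230,1), "hole-peg",round(pt(t*u,f,124)[0]-px,1))
f0=rest(t,px)
for f in np.linspace(.25,f0,6):print("down",round(f,3),np.round(ball(t,f)-b0,2),"clear",round(under(t,f,px)-230,1),"hole-peg",round(pt(t,f,124)[0]-px,2))
E
```

```text
[0.63316913 0.01463202 0.27503202] [-0.66780458  0.67591423 -0.47831039]
px 34 th 0.41013656632030615 phi 0.16544981158612757 ball d [-96.28161743  11.76423152]
px 38 th 0.39180994037315725 phi 0.15105151652355267 ball d [-91.67173557  10.78039416]
px 42 th 0.3734535004428167 phi 0.13729111493432608 ball d [-87.09978454   9.83273924]
lift [(np.float64(0.0), [0.0, 0.0], np.float64(-10.0)), (np.float64(0.1), [-4.0, 18.4], np.float64(-6.2)), (np.float64(0.2), [-9.8, 36.3], np.float64(-2.3)), (np.float64(0.30000000000000004), [-17.3, 53.6], np.float64(1.6)), (np.float64(0.4), [-26.6, 70.0], np.float64(5.9)), (np.float64(0.5), [-37.4, 85.4], np.float64(10.4))]
0.0 0.5 [-37.4  85.4] clear 10.4 hole-peg 72.0
0.049 0.469 [-44.7  80.5] clear 14.2 hole-peg 62.9
0.098 0.438 [-52.2  74.9] clear 16.6 hole-peg 53.6
0.147 0.406 [-59.8  68.6] clear 17.7 hole-peg 44.3
0.196 0.375 [-67.4  61.8] clear 17.6 hole-peg 35.0
0.245 0.344 [-75.1  54.3] clear 16.1 hole-peg 25.6
0.294 0.312 [-82.8  46.2] clear 13.4 hole-peg 16.3
0.343 0.281 [-90.6  37.5] clear 9.5 hole-peg 7.0
0.392 0.25 [-98.3  28.2] clear 4.5 hole-peg -2.2
down 0.25 [-98.29  28.21] clear 4.5 hole-peg -2.2
down 0.23 [-96.83  24.78] clear 1.9 hole-peg -1.67
down 0.21 [-95.44  21.32] clear -0.7 hole-peg -1.18
down 0.191 [-94.11  17.83] clear -3.2 hole-peg -0.74
down 0.171 [-92.86  14.32] clear -5.7 hole-peg -0.34
down 0.151 [-91.67  10.78] clear -8.2 hole-peg -0.0
```

Request:
play_rows --pt "0 0.0012 -0.0015 0 0 0" --pt "0 0 0 0 0 0" --pt "0 0 0 0 0 0" --pt "0 0 0 0 0 0" --pt "0 0 0 0 0 0" --pt "0 0 0 0 0 0" --gripper -1

```text
clock: 3.45
tool_pos: [0.6328, 0.0157, 0.2732]
orientation: [180.0, 0.0, 163.7]
force: [0.2, -0.1, -0.2]
opening: 0.0447
gripper_force: 0.0
```

```bash
python3 - <<'E'
from h import *;from k import *
o=get_obs();print(o["tool_pos"],o["force"],o["opening"])
px=38;b0=ball(0,0);yaw=np.radians(-16.2)
F=list(np.linspace(0,.5,8));pts=[ball(0,f) for f in F]
# draw then aligned end
def tal(f): return brentq(lambda t:pt(t,f,124)[0]-px,.05,.6)
fe=.26;te=tal(fe)
for u in np.linspace(0,1,9)[1:]: pts.append(ball(u*te,.5+u*(fe-.5)))
for f in np.linspace(fe,.151,6)[1:]: pts.append(ball(tal(f),f))
pts=np.array(pts)-b0
print(te,np.round(pts,1).tolist())
w=np.c_[pts[:,0]*np.cos(yaw),pts[:,0]*np.sin(yaw),pts[:,1]]
print(np.round(np.diff(w,axis=0)/800,4).tolist())
E
```

```text
[0.63280002 0.01567328 0.2731875 ] [ 0.19464829 -0.05148158 -0.18776773] 0.044682679639649475
0.37973506537527374 [[0.0, 0.0], [-2.7, 13.2], [-6.2, 26.2], [-10.7, 38.9], [-16.1, 51.2], [-22.4, 63.1], [-29.5, 74.5], [-37.4, 85.4], [-44.5, 80.7], [-51.8, 75.3], [-59.2, 69.4], [-66.6, 62.8], [-74.0, 55.7], [-81.6, 48.0], [-89.1, 39.7], [-96.6, 30.9], [-95.5, 26.9], [-94.5, 22.9], [-93.6, 18.9], [-92.6, 14.8], [-91.7, 10.8]]
[[-0.0032, 0.0009, 0.0165], [-0.0043, 0.0013, 0.0162], [-0.0054, 0.0016, 0.0159], [-0.0065, 0.0019, 0.0154], [-0.0075, 0.0022, 0.0149], [-0.0085, 0.0025, 0.0143], [-0.0095, 0.0028, 0.0136], [-0.0086, 0.0025, -0.006], [-0.0087, 0.0025, -0.0067], [-0.0088, 0.0026, -0.0074], [-0.0089, 0.0026, -0.0082], [-0.009, 0.0026, -0.0089], [-0.009, 0.0026, -0.0096], [-0.009, 0.0026, -0.0103], [-0.009, 0.0026, -0.011], [0.0012, -0.0004, -0.005], [0.0012, -0.0004, -0.005], [0.0012, -0.0003, -0.005], [0.0011, -0.0003, -0.0051], [0.0011, -0.0003, -0.0051]]
```

Still closing, so I'll wait.

Request:
play_rows --pt "0 0 0 0 0 0" --pt "0 0 0 0 0 0" --pt "0 0 0 0 0 0" --pt "0 0 0 0 0 0" --pt "0 0 0 0 0 0" --pt "0 0 0 0 0 0"

```text
clock: 4.05
tool_pos: [0.6329, 0.016, 0.2731]
orientation: [180.0, 0.0, 163.7]
force: [0.8, 2.7, -0.1]
opening: 0.0241
gripper_force: 30.0
```

Request:
play_rows --pt "-0.0032 0.0009 0.0165 0 0 0" --pt "-0.0043 0.0013 0.0162 0 0 0" --pt "0 0 0 0 0 0"

```text
clock: 4.35
tool_pos: [0.6269, 0.0177, 0.3022]
orientation: [179.9, 0.2, 163.8]
force: [1.5, 2.0, -1.0]
opening: 0.0246
gripper_force: 30.0
```

Request:
play_rows --pt "-0.0054 0.0016 0.0159 0 0 0" --pt "-0.0065 0.0019 0.0154 0 0 0" --pt "-0.0075 0.0022 0.0149 0 0 0" --pt "-0.0085 0.0025 0.0143 0 0 0" --pt "-0.0095 0.0028 0.0136 0 0 0" --pt "0 0 0 0 0 0"

```text
clock: 4.95
tool_pos: [0.5962, 0.0266, 0.3613]
orientation: [179.9, 0.1, 163.8]
force: [1.9, 2.6, -0.8]
opening: 0.0241
gripper_force: 30.0
```

```bash
python3 - <<'E'
from h import *
o=get_obs();print(o["tool_pos"],o["force"])
im,d=snapshot("wrist");cv2.imwrite("pics/w2.png",im)
E
```

```text
[0.59622711 0.02658867 0.36126296] [ 1.90247726  2.62777001 -0.77895802]
```

View pics/w2.png

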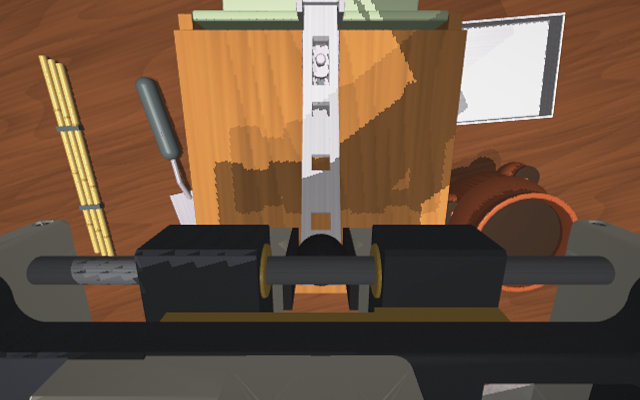

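The picture shows the ball held, the stay raised and the peg visible through the slot at (320,62) below the bar. Now the draw.

Request:
play_rows --pt "-0.0043 0.0013 -0.003 0 0 0" --pt "-0.0043 0.0012 -0.003 0 0 0" --pt "-0.0087 0.0025 -0.0067 0 0 0" --pt "-0.0088 0.0026 -0.0074 0 0 0" --pt "-0.0089 0.0026 -0.0082 0 0 0" --pt "0 0 0 0 0 0"

```text
clock: 5.6
tool_pos: [0.5683, 0.0346, 0.3359]
orientation: [180.0, 0.0, 163.7]
force: [-0.1, 5.1, -1.1]
opening: 0.0239
gripper_force: 30.0
```

Request:
play_rows --pt "-0.0086 0.0038 -0.0089 0 0 0" --pt "-0.009 0.0026 -0.0096 0 0 0" --pt "-0.009 0.0026 -0.0103 0 0 0" --pt "-0.009 0.0026 -0.0075 0 0 0" --pt "0 0 0 0 0 0" --pt "0 0 0 0 0 0"

```text
clock: 6.2
tool_pos: [0.5387, 0.0435, 0.306]
orientation: [-179.9, -0.2, 163.7]
force: [-3.2, -1.2, -1.6]
opening: 0.024
gripper_force: 30.0
```

```bash
python3 - <<'E'
from h import *;from k import *
o=get_obs();print(o["tool_pos"],o["force"])
m=camera_model("wrist");im,d=snapshot("wrist");cv2.imwrite("pics/w3.png",im)
cv2.imwrite("pics/w3c.png",cv2.resize(im[0:240,200:440],(600,600),interpolation=cv2.INTER_CUBIC))
for n,p in(("peg250",[.4917,.0565,.250]),("collar",[.4917,.0565,.240])):
    q=m["world_to_cam"]@[*p,1];print(n,m["fx"]*q[0]/q[2]+m["cx"],m["fy"]*q[1]/q[2]+m["cy"])
E
```

```text
[0.53868402 0.04354649 0.3059891 ] [-3.18360876 -1.23173759 -1.60553825]
peg250 318.97589381848934 147.38536637472058
collar 319.065403857737 145.68642542154794
```

View pics/w3c.png

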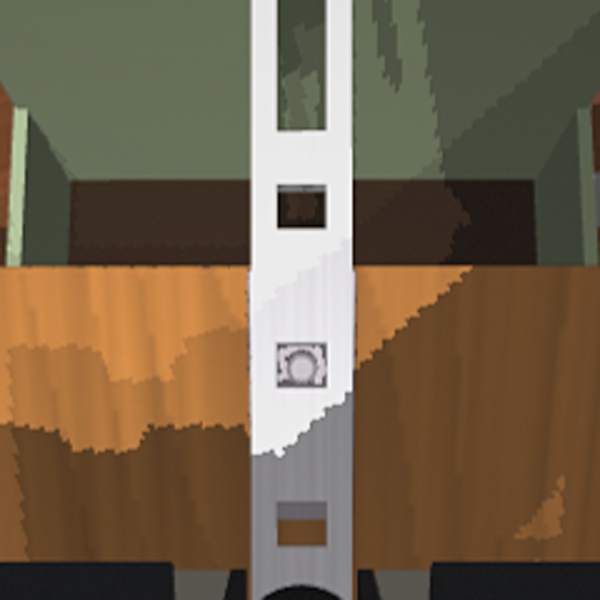

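The peg's top shows through the middle hole at crop (301,367), nearly centred. The hole spans x 277–326 and y 342–387. Next I'll work out the offset.

```bash
cat > g.py <<'E'
from h import *;from k import *
from scipy.optimize import fsolve
xc=np.array([np.cos(np.radians(-16.2)),np.sin(np.radians(-16.2))]);B0=np.array([.6329,.016])
def w(p): # hinge mm -> world
    q=B0+xc*(p[0]-ball(0,0)[0])/1000;return np.array([*q,.020+p[1]/1000])
def pix(m,P):
    q=m["world_to_cam"]@[*P,1];return np.array([m["fx"]*q[0]/q[2]+m["cx"],m["fy"]*q[1]/q[2]+m["cy"]])
def state(tp,zb=.273):
    d=np.array([(tp[:2]-B0)@xc*1000,(tp[2]-zb)*1000])
    return fsolve(lambda q:ball(*q)-ball(0,0)-d,[.38,.25])
def rayx(m,v,u,z): return 186+(onplane(m,u,v,z)[:2]-B0)@xc*1000
E
python3 - <<'E'
from g import *
tp=get_obs()["tool_pos"];m=camera_model("wrist");t,f=state(tp);print("th,phi",t,f)
for s in(124,162,86):
  print("hole",s,"upper edges",[np.round(pix(m,w(pt(t,f,s+e,2.5))),1).tolist() for e in(-5.5,5.5)],"lower",[np.round(pix(m,w(pt(t,f,s+e,-2.5))),1).tolist() for e in(-5.5,5.5)])
print("obs hole124 rows",342/2.5,387/2.5,"162",502/2.5,546/2.5,"86",185/2.5,228/2.5)
print("peg x from img",rayx(m,367/2.5,320.4,.250),"hole x",pt(t,f,124),"clear",under(t,f,38)-230)
def tal(f,px): return brentq(lambda t:pt(t,f,124)[0]-px,.05,.6)
for px in(37,38,39):
  for F in(.24,.21,.18,.155):
    print(px,F,np.round(ball(tal(F,px),F)-ball(t,f),1),"clear",round(under(tal(F,px),F,px)-230,1))
E
```

```text
th,phi 0.38047956163982055 0.2734467154412891
hole 124 upper edges [[319.6, 134.6], [319.7, 153.2]] lower [[319.7, 136.3], [319.7, 154.4]]
hole 162 upper edges [[319.7, 198.7], [319.7, 217.3]] lower [[319.7, 198.7], [319.7, 216.8]]
hole 86 upper edges [[319.6, 70.7], [319.6, 89.2]] lower [[319.7, 74.1], [319.7, 92.1]]
obs hole124 rows 136.8 154.8 162 200.8 218.4 86 74.0 91.2
peg x from img 39.17990620026504 hole x [ 37.43912591 237.6675745 ] clear 7.824884205554014
37 0.24 [ 1.2 -6.3] clear 3.1
37 0.21 [  2.5 -11.9] clear -0.9
37 0.18 [  3.9 -17.4] clear -4.8
37 0.155 [  4.9 -22.1] clear -8.1
38 0.24 [ 2.2 -5.9] clear 3.5
38 0.21 [  3.5 -11.5] clear -0.5
38 0.18 [  4.9 -17. ] clear -4.4
38 0.155 [  5.9 -21.7] clear -7.7
39 0.24 [ 3.2 -5.5] clear 3.9
39 0.21 [  4.5 -11.1] clear -0.1
39 0.18 [  5.9 -16.6] clear -4.0
39 0.155 [  6.9 -21.3] clear -7.3
```

Request:
play_rows --pt "0.0013 -0.0004 -0.0037 0 0 0" --pt "0.0013 -0.0004 -0.0037 0 0 0" --pt "0 0 0 0 0 0" --pt "0 0 0 0 0 0"

```text
clock: 6.65
tool_pos: [0.5422, 0.0426, 0.3006]
orientation: [-179.9, -0.1, 163.7]
force: [-4.4, -3.3, -1.1]
opening: 0.0242
gripper_force: 30.0
```

```bash
python3 - <<'E'
from g import *
o=get_obs();tp=o["tool_pos"];m=camera_model("wrist");t,f=state(tp);print(tp,o["force"],"th,phi",t,f)
im,d=snapshot("wrist")
for s in(124,162):
  print("hole",s,[np.round(pix(m,w(pt(t,f,s+e,2.5))),1).tolist() for e in(-5.5,5.5)])
print("hole x",pt(t,f,124),"clear",under(t,f,38)-230, "peg px pred",pix(m,w([39,230])))
g=im[120:180,290:350];cv2.imwrite("pics/w4c.png",cv2.resize(g,(600,600),interpolation=cv2.INTER_CUBIC))
E
```

```text
[0.54221156 0.04262229 0.30064493] [-4.37385167 -3.27717783 -1.13748867] th,phi 0.3772204188940101 0.23971145079260767
hole 124 [[319.4, 132.1], [319.4, 151.0]]
hole 162 [[319.5, 197.1], [319.5, 215.7]]
hole x [ 39.09281732 233.86833477] clear 3.601238305918258 peg px pred [319.47371813 142.00721499]
```

View pics/w4c.png

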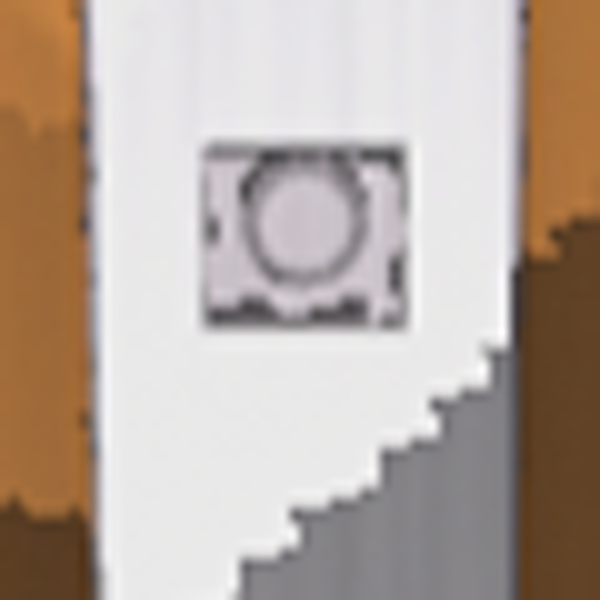

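The peg top is at px (320.5,142.5), inside the hole whose rows run 134.5–152.8. The hole is about 1 mm too far back, so the next step goes straight down, which brings it forward.

Request:
play_rows --pt "-0.0002 -0.0006 -0.0025 0 0 0" --pt "0 0 -0.0025 0 0 0" --pt "0 0 -0.0025 0 0 0" --pt "0 0 0 0 0 0" --pt "0 0 0 0 0 0"

```text
clock: 7.2
tool_pos: [0.5429, 0.0424, 0.2954]
orientation: [180.0, 0.1, 163.7]
force: [-0.1, -4.6, -0.0]
opening: 0.0244
gripper_force: 30.0
```

```bash
cat > look.py <<'E'
from g import *
import sys
o=get_obs();tp=o["tool_pos"];m=camera_model("wrist");t,f=state(tp);print(tp,o["force"],"along",o["force"][:2]@xc,"th,phi",t,f)
im,d=snapshot("wrist")
print("model rows",[np.round(pix(m,w(pt(t,f,124+e,2.5)))[1],1) for e in(-5.5,5.5)],"hole x",pt(t,f,124),"clear",under(t,f,38)-230,"peg row for 39,40",pix(m,w([39,230]))[1],pix(m,w([40,230]))[1])
g=cv2.cvtColor(im,cv2.COLOR_BGR2GRAY)[115:170,320]
print(g.tolist())
fr=rest(t,38);print("rest phi",fr,"d to rest",ball(thfor(38.1),rest(thfor(38.1),38.1))-ball(t,f))
E
python3 look.py
```

```text
[0.54292483 0.04243064 0.29543605] [-5.05729233e-02 -4.61605194e+00 -1.82413092e-04] along 1.2392725780136966 th,phi 0.3830214430122328 0.2125929972213337
model rows [np.float64(130.2), np.float64(149.4)] hole x [ 38.58214626 230.09727003] clear -0.028389002768989258 peg row for 39,40 141.50489474242437 143.19675131355163
[232, 232, 231, 231, 231, 232, 232, 232, 232, 232, 232, 232, 232, 232, 232, 233, 238, 200, 78, 88, 123, 153, 184, 199, 197, 197, 196, 196, 196, 196, 198, 172, 139, 173, 199, 148, 189, 236, 233, 233, 232, 233, 232, 232, 232, 233, 233, 232, 232, 233, 232, 233, 233, 234, 234]
rest phi 0.1468874963222434 d to rest [  2.21951742 -11.6797929 ]
```

Request:
play_rows --pt "-0.0008 -0.0005 0 0 0 0" --pt "0 0 0 0 0 0" --pt "0.0003 -0.0001 -0.0015 0 0 0" --pt "0.0003 -0.0001 -0.0015 0 0 0" --pt "0 0 0 0 0 0"

```text
clock: 7.75
tool_pos: [0.5423, 0.0424, 0.2924]
orientation: [180.0, 0.0, 163.7]
force: [0.6, -0.2, 0.1]
opening: 0.0244
gripper_force: 30.0
```

```bash
python3 look.py
```

```text
[0.54233361 0.04238787 0.29241635] [ 0.59430259 -0.16657966  0.14608695] along 0.6171792708858256 th,phi 0.39023896143325043 0.19886412063663203
model rows [np.float64(129.4), np.float64(148.6)] hole x [ 37.40895318 227.81825643] clear -2.062631233453317 peg row for 39,40 143.03745206226083 144.75257769502392
[232, 232, 232, 232, 232, 232, 232, 232, 232, 232, 232, 232, 232, 232, 233, 236, 201, 143, 189, 187, 125, 105, 138, 172, 199, 196, 195, 195, 195, 195, 194, 195, 198, 167, 115, 172, 227, 234, 233, 232, 232, 233, 233, 233, 233, 233, 233, 233, 232, 233, 233, 234, 230, 231, 236]
rest phi 0.15030657701528757 d to rest [ 2.7753347  -8.66009416]
```

Request:
play_rows --pt "0.0006 -0.0002 -0.0012 0 0 0" --pt "0.0004 -0.0001 -0.0012 0 0 0" --pt "0.0004 -0.0001 -0.0012 0 0 0" --pt "0 0 0 0 0 0"

```text
clock: 8.2
tool_pos: [0.5434, 0.042, 0.2895]
orientation: [180.0, -0.0, 163.7]
force: [1.7, 3.0, 0.0]
opening: 0.024
gripper_force: 30.0
```

```bash
python3 look.py
```

```text
[0.54337179 0.0420224  0.28949225] [1.66744592 2.95924786 0.04540548] along 0.7756339576193712 th,phi 0.39014938209423944 0.1822871691331748
model rows [np.float64(128.3), np.float64(147.7)] hole x [ 37.77605967 225.79968358] clear -4.159036735148675 peg row for 39,40 141.65691147441197 143.40409551299436
[232, 232, 232, 232, 232, 232, 232, 232, 232, 232, 232, 232, 232, 233, 236, 201, 143, 190, 162, 95, 120, 156, 185, 197, 196, 196, 195, 195, 195, 195, 196, 188, 154, 103, 134, 218, 236, 233, 233, 232, 232, 232, 232, 233, 233, 233, 232, 233, 233, 233, 233, 233, 233, 233, 237]
rest phi 0.15026410737590046 d to rest [ 1.6764165  -5.73599058]
```

Request:
play_rows --pt "0.0006 -0.0002 -0.0012 0 0 0" --pt "0.0004 -0.0001 -0.0012 0 0 0" --pt "0.0004 -0.0001 -0.0012 0 0 0" --pt "0 0 0 0 0 0"

```text
clock: 8.65
tool_pos: [0.5443, 0.0417, 0.2866]
orientation: [180.0, -0.0, 163.7]
force: [0.3, 4.2, -0.8]
opening: 0.0244
gripper_force: 30.0
```

```bash
python3 look.py
```

```text
[0.54434677 0.04167503 0.28656545] [ 0.31541227  4.22177761 -0.77818528] along -0.8749499951765205 th,phi 0.3901107011735731 0.16581739446592658
model rows [np.float64(127.2), np.float64(146.8)] hole x [ 38.09713022 223.78445326] clear -6.2318018721844055 peg row for 39,40 140.2750561572168 142.0555380608116
[232, 232, 232, 232, 232, 232, 232, 232, 232, 232, 232, 232, 233, 236, 192, 151, 202, 148, 103, 136, 172, 201, 197, 196, 196, 196, 195, 195, 195, 197, 175, 142, 116, 135, 218, 236, 233, 233, 232, 232, 233, 232, 233, 233, 233, 232, 233, 233, 233, 233, 233, 233, 233, 233, 233]
rest phi 0.15024576898070377 d to rest [ 0.64322984 -2.80919359]
```

The hole is about 6 mm down over the peg with no vertical load. I'll lower it the last bit and check the force.

Request:
play_rows --pt "0.0003 0.0004 -0.0012 0 0 0" --pt "0.0003 0.0004 -0.001 0 0 0" --pt "0 0 0 0 0 0"

```text
clock: 9.0
tool_pos: [0.5449, 0.0416, 0.285]
orientation: [-180.0, 0.0, 163.7]
force: [1.0, 0.7, 0.6]
opening: 0.024
gripper_force: 30.0
```

```bash
python3 look.py
```

```text
[0.54486636 0.04162663 0.28504909] [1.04084883 0.7082413  0.61452338] along 0.801927541202428 th,phi 0.3900977362909214 0.15732436926771862
model rows [np.float64(126.7), np.float64(146.3)] hole x [ 38.24825832 222.74271886] clear -7.296663675127689 peg row for 39,40 139.62955733479362 141.4277867719592
[232, 232, 232, 232, 232, 232, 232, 232, 232, 232, 232, 233, 235, 216, 153, 177, 164, 114, 135, 163, 193, 199, 197, 196, 196, 196, 195, 195, 196, 189, 154, 151, 149, 200, 236, 233, 233, 233, 232, 232, 233, 233, 232, 232, 233, 233, 233, 233, 233, 233, 233, 233, 233, 233, 233]
rest phi 0.15023962244200387 d to rest [ 0.13077498 -1.29283786]
```

Request:
play_rows --pt "0.0001 0 -0.001 0 0 0" --pt "0 0 0 0 0 0"

```text
clock: 9.25
tool_pos: [0.545, 0.0416, 0.2846]
orientation: [-180.0, 0.0, 163.7]
force: [-0.0, -0.4, 2.6]
opening: 0.0241
gripper_force: 30.0
```

Request:
play_rows --pt "0 0 0 0 0 0" --pt "0 0 0 0 0 0" --pt "0 0 0 0 0 0" --pt "0 0 0 0 0 0" --pt "0 0 0 0 0 0" --pt "0 0 0 0 0 0" --pt "0 0 0 0 0 0" --gripper 1

```text
clock: 9.95
tool_pos: [0.545, 0.042, 0.2843]
orientation: [-180.0, -0.0, 163.7]
force: [0.2, 0.1, 0.3]
opening: 0.0748
gripper_force: 0.0
```

```bash
python3 look.py
```

```text
[0.54495041 0.04201657 0.28426225] [0.21404216 0.07712822 0.31381   ] along 0.18402524623957894 th,phi 0.39132639118270485 0.15351099940031598
model rows [np.float64(126.4), np.float64(146.1)] hole x [ 38.05926115 222.16997066] clear -7.839198716228111 peg row for 39,40 139.8241161874917 141.62992617735821
[232, 232, 232, 232, 232, 232, 232, 232, 232, 232, 232, 232, 234, 227, 177, 173, 165, 105, 128, 161, 192, 200, 199, 198, 197, 198, 198, 197, 198, 198, 164, 139, 181, 219, 232, 233, 233, 232, 233, 233, 232, 233, 233, 233, 232, 233, 232, 233, 233, 233, 233, 233, 233, 233, 233]
rest phi 0.15082219568772062 d to rest [ 0.15885032 -0.50598985]
```

The light contact of 2.6 N came at the expected collar height, and the ball is released. I'll go straight up and check.

Request:
play_rows --pt "0 0 0.01 0 0 0" --pt "0 0 0.03 0 0 0" --pt "0 0 0.04 0 0 0" --pt "0 0 0.04 0 0 0" --pt "0 0 0.03 0 0 0" --pt "0 0 0 0 0 0" --pt "0 0 0 0 0 0"

```text
clock: 10.7
tool_pos: [0.545, 0.0421, 0.405]
orientation: [179.9, 0.1, 163.7]
force: [-0.1, 0.1, -1.2]
opening: 0.0874
gripper_force: 0.0
```

```bash
python3 - <<'E'
from g import *
o=get_obs();print(o["tool_pos"],o["force"],o["opening"])
m=camera_model("wrist");im,d=snapshot("wrist")
t=thfor(38.1);f=rest(t,38.1)
a=pix(m,w(pt(t,f,124,2.5)));b=pix(m,w(ball(t,f)));print("pred hole",a,"ball",b)
T=m["world_to_cam"];R=T[:3,:3];c=-R.T@T[:3,3]
# bar top slope from depth along its line
for s in(70,105,115,133,143,150,170):
    u,v=pix(m,w(pt(t,f,s,2.5)));u,v=int(u)+0,int(v)
    for du in(-9,9):
        z=float(d[v,u+du]);P=R.T@(np.array([(u+du-m["cx"])/m["fx"],(v-m["cy"])/m["fy"],1])*z)+c
        print(s,du,np.round([(P[:2]-B0)@xc*1000+186,P[2]*1000-20],1),"model",np.round(pt(t,f,s,2.5),1))
x0,y0=int(a[0])-40,max(0,int(a[1])-60)
cv2.imwrite("pics/w5.png",cv2.resize(im[y0:y0+120,x0:x0+80],(400,600),interpolation=cv2.INTER_CUBIC))
E
```

```text
[0.54498767 0.04211723 0.40500516] [-0.06533569  0.14949267 -1.21614937] 0.08740853983738221
pred hole [319.24522501 125.78021794] ball [319.25358231 194.11327236]
70 -9 [-16.6 217.4] model [-16.  218.7]
70 9 [-16.3 219. ] model [-16.  218.7]
105 -9 [ 18.4 223. ] model [ 18.6 223.9]
105 9 [ 18.4 223.4] model [ 18.6 223.9]
115 -9 [ 28.4 224.1] model [ 28.5 225.4]
115 9 [ 28.4 224. ] model [ 28.5 225.4]
133 -9 [ 46.  226.6] model [ 46.2 228.1]
133 9 [ 45.9 227.8] model [ 46.2 228.1]
143 -9 [ 56.2 229. ] model [ 56.1 229.6]
143 9 [ 56.2 228.8] model [ 56.1 229.6]
150 -9 [ 62.8 229.6] model [ 63.1 230.7]
150 9 [ 62.9 229.2] model [ 63.1 230.7]
170 -9 [ 82.6 233.1] model [ 82.8 233.7]
170 9 [ 82.9 232.1] model [ 82.8 233.7]
```

View pics/w5.png

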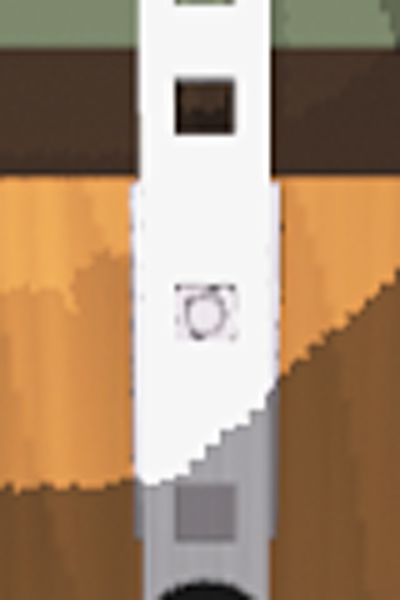

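The middle hole sits over the peg at crop (206,312), with the peg standing through it. Depth along the bar matches the fully-down position within 1–1.5 mm, so I'm handing the job in.

```bash
python3 -c "
from plant import *
print(close_job())"
```

```text
the job is handed in; nothing more can be done
None
```

The bin is propped half open: the stay's middle hole is over the peg with the bar down on its collar, the ball is released, the other things were not touched, and the job was handed in at about 11 s; no verdict came back.

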